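# Hold the spring clip gaping astride the stand card

### The job

A delivery note is about to be clipped to the card in the wooden stand: take the large steel spring clip by its two handles, spread it wide open against its spring, and carry it over to the card held open. Bring it down squarely over the middle of the card's top edge, one jaw either side, and press with the clip until you feel the card stop fully home in its stand. Finish still holding the clip there, wide open and with its stop bar resting on the card edge, for a colleague to slip the note in; leave the weight, tape roll and glue jar where they stand.

Things in the scene. Friction and masses are not known exactly. Their poses are not given: they have to be found in the camera images.
- clip_pivot (a point): Plain steel spring clip (bulldog type), 110 g, standing upright on its two flared jaw lips, handles up. Point: its centre, on the pivot pin, 50 mm above its underside. z up, y along the pin (44 mm wide; pin 52 mm), x across: the jaws open along +x and -x. The jaws are flat plates that hang below the pivot.
- clip_handles (a point): Mid-way between the clip's two flat handles (34 mm wide in y, 3 mm thick), at their top when shut: 39 mm above the pivot, splayed there to 56 mm over the outsides. Squeezed along x they stop upright and parallel, 29 mm over the outsides, tops 7 mm higher. It takes 3 N a handle to begin, 7 N to open fully: grip the upper 25 mm with 20 to 40 N.
- clip_throat (a point): The clip's throat: centre of the underside of its flat stop bar (14 mm in x by 36 mm in y), 9 mm below the pivot; same axes. The jaws reach about 38 mm below it when wide open.
- clip_jaw (a joint): Angle of each clip jaw in rad: 0 is shut, 0.32 fully open (the lips then stand 32 mm apart); both jaws move alike, and a spring shuts them.
- card_stand: Dark wooden card stand fixed to the worktop; origin at the centre of its underside. Base 70 mm in x by 120 mm in y, 14 mm high, with two upright rails (to 31 mm height) that hold the card between them. Its x axis points through the card's faces, y along the card's width, z up.
- card_edge (a point): Middle of the top edge of the rigid white card (5 mm thick in x, 80 mm wide in y; same axes as the stand) that stands upright in the stand's slot. The card is a push fit that slides down against about 4 N of friction; it starts 5 to 12 mm too high, and when it has stopped fully home this edge is 100 mm above the stand's underside.
- weight_500_mid (a point): Bystander: brass weight, 38 mm across and 45 mm high; point at its centre.
- tape_roll_mid (a point): Bystander: roll of brown tape lying flat, 96 mm across and 48 mm high; point at its centre.
- glue_jar_mid (a point): Bystander: glue jar, 56 mm across and 95 mm high; point at its centre.
Mind the look-alikes: they are no part of the job. Leave any turquoise look-alike of the part that bears clip_pivot alone.

How it is judged (in metres and radians):
On the way, in this order (a step that is already met when the one before it is completed fails the run):
1. the clip is spread (jaws over 0.24 rad) and lifted clear of the worktop (value of joint clip_jaw above 0.24 rad and height (world z) of clip_throat above 0.075 m), for 0.2 s.
2. the gaping jaws are either side of the card's top edge (value of joint clip_jaw above 0.24 rad and x of clip_throat in the frame of card_edge between -0.008 and 0.008 m and y of clip_throat in the frame of card_edge between -0.015 and 0.015 m and z of clip_throat in the frame of card_edge below 0.02 m), for 0.1 s.
At the end, for the whole second after the job is handed in: Fingers squeeze the clip (over 2 N), jaws open over 0.24 rad; its stop bar is within 3 mm of the card edge in height, 6 mm of the card's plane, 12 mm of its middle, square within 0.15 rad, upright within 0.12 rad; the card is home within 2 mm (value of joint clip_jaw above 0.24 rad and x of clip_throat in the frame of card_edge between -0.006 and 0.006 m and y of clip_throat in the frame of card_edge between -0.012 and 0.012 m and z of clip_throat in the frame of card_edge between -0.004 and 0.003 m and angle between the y axis of clip_throat and the y axis of card_edge, either way round below 0.15 rad and angle between clip_throat's own z axis and vertical below 0.12 rad and z of card_edge in the frame of card_stand below 0.102 m and contact force between the fingers and clip above 2 N); the arm keeps its last pose, push and grip.
It fails at once if the brass weight is moved by more than 25 mm (distance of weight_500_mid from where it was at the start of the episode above 0.025 m).
It fails at once if the tape roll is moved by more than 25 mm (distance of tape_roll_mid from where it was at the start of the episode above 0.025 m).
It fails at once if the glue jar is moved by more than 25 mm (distance of glue_jar_mid from where it was at the start of the episode above 0.025 m).
It also fails if it takes over 35 s, if anything falls off the work surface, if the arm or the gripper's body presses on something with over 40 N, if the wrist force passes 120 N, or if a joint passes its speed limit or range.

### The arm

A 6-joint arm with a two-finger parallel gripper is mounted at the origin on a cart in front of the work surface, level with it; the furniture and walls round the work are solid. World frame = base frame: x ahead of the robot, y to its left, z up, the work surface at z = 0. Lengths are in mm, angles in rad, forces in N, time in s.
With the tool pointing down it reaches from about 250 to 800 mm from the base axis. Payload 3.9 kg.
Tool frame: the origin (TCP) lies on the centre line of the jaws, within the pads' length; the fingertips stand 19 mm ahead of it and the grasp point (between the pads) is the TCP; z points along the fingers, y is the line along which they close (so a half turn about z gives the same grasp; the last joint's range is limited). The gripper opens to 85 mm and grips with 20 to 120 N. Pads are 22 mm wide; open, the fingers measure 114 mm over their backs; the gripper's body (76 mm by 85 mm) begins 54 mm behind the grasp point. The pads swing forward as they close: fully open they stand 13 mm farther back than shut.
Start: joints at [-1.144, 0.26, -0.138, 1.173, 0, 1.571], TCP at [217.323, -477.897, 250.304] pointing down, gripper open.
Joint ranges: [-2.78, 2.78], [-0.83, 1.72], [-1.28, 1.37], [-1.9, 2.12], [-1.57, 1.48], [-3.14, 3.14]. Speed limits (rad/s): [2.57, 2.57, 3.14, 3.14, 3.14, 3.14].

### API

Orientations are given as a rotation vector (axis times angle).
In Python, from station import robot gives the robot as it stands. The module is installed in compiled form; this text tells all that it offers.
- The arm moves only by the tool move_arm, never from a script. Its argument "moves" is a list of rows, each a list of 7 numbers: the turn, a rotation vector about the world's x, y, z in rad, then the shift along the world's x, y, z in cm, then the opening, from -1 (shut) to 1 (fully open). In form: [[wx, wy, wz, dx, dy, dz, jaw], ...]. A call has 1 to 20 rows; each row shifts and turns the commanded pose from where the row before left it; what a row does not reach is not made up. A row lasts 1/10 s, in which the tool goes at most 50 mm and 8.59 degrees, less where a joint would pass 70% of its speed; a pose out of reach is approached as far as the arm can. A call with a gripper value outside its range is refused whole. The fingers move at their own pace and stop on an object; "newtons" is the grip in N (left out, the last holds). Time passes only in rows, so rows that do not move let the fingers close. It gives the time, the measured TCP pose, the force, the opening and the grip force at its end, in the units of the state.
- robot.state(): the state, without advancing time (a new reading comes with each control period).
- robot.read_camera(name): name is "scene" or "top" or "wrist"; returns the picture (420x560x3 uint8, red, green, blue); there is no depth.
- robot.camera_model(name): a dict with "mtx" (3x3 intrinsics, pixels), "pose" (4x4, takes a point from camera to world coordinates). Camera axes: x right, y down, z forward; pixel columns grow to the right and rows downward; lengths in mm; the calibration is good to about 2 mm. A picture is of the moment at which its call begins: read the wrist's pose just before it. camera_model takes no time and is no camera call; for the wrist camera it gives the pose at the moment of the call.
- robot.close_job(): hands the job in; it is judged then, once.
The state is a dict: "t": time; "joints": joint angles; "dq": joint speeds; "tau": joint torques, N m; "ee_pos": TCP position; "tcp_rot": TCP orientation; "force": force on the tool from outside, world axes, zero at the start; "moment": the same for the moment, N m; "finger_gap": opening from 0.0 (shut) to 1.0 (fully open); "gripper_force": force on a finger pad.
Only numpy, scipy, OpenCV 4.12 (cv2) and the standard library are available. Lean on these libraries where they do the work, as an engineer would, in place of code of your own. Each camera call takes 0.05 s, during which the arm holds its last target. There are 200 camera calls.

## Working session

There is one attempt and no reset: what is moved stays moved. The work goes in short steps, Python scripts to look and compute and a tool call to move; the robot and the scene stay as the last step left them, time stands still between calls to the robot, and variables do not carry over. Pictures are saved under pics/ and viewed, at most 10 in all, crops included, and the job is handed in when it is done.

Besides the shell and the picture viewer there is one more tool, called after "Request:" by a JSON object that holds its "name" and its "arguments", one argument or row to a line. move_arm: Moves the arm, as the interface text tells. Its arguments: {"type":"object","properties":{"moves":{"type":"array"},"newtons":{"type":"number"}},"required":["moves"]}

```bash
mkdir -p pics; cat > h.py <<'E'
import numpy as np, cv2
from station import robot
np.set_printoptions(precision=4,suppress=True)
def snap(n,f):
    m=robot.camera_model(n); im=robot.read_camera(n)
    cv2.imwrite('pics/'+f,im[:,:,::-1]); return im,m
E
python3 - <<'E'
from h import *
a,m=snap('scene','s1.png'); b,k=snap('top','t1.png')
import pickle; pickle.dump((m,k),open('cams.pkl','wb'))
print(m,k,robot.state())
E
```

```text
{'mtx': array([[404.9612,   0.    , 281.6341],
       [  0.    , 404.9612, 201.0095],
       [  0.    ,   0.    ,   1.    ]]), 'pose': array([[ -0.6943,  -0.4008,   0.5978,  46.125 ],
       [ -0.7197,   0.3828,  -0.5792, 605.7779],
       [  0.0033,  -0.8324,  -0.5542, 563.6646],
       [  0.    ,   0.    ,   0.    ,   1.    ]])} {'mtx': array([[410.1753,   0.    , 274.7017],
       [  0.    , 410.1753, 210.5793],
       [  0.    ,   0.    ,   1.    ]]), 'pose': array([[  0.0106,  -0.9905,   0.1374, 444.0752],
       [ -0.9999,  -0.0103,   0.0029, 103.6615],
       [ -0.0015,  -0.1374,  -0.9905, 956.6695],
       [  0.    ,   0.    ,   0.    ,   1.    ]])} {'t': 0.1, 'joints': array([-1.144 ,  0.2606, -0.1392,  1.1728,  0.    ,  1.5708]), 'dq': array([ 0.0004, -0.0018,  0.0027,  0.0003,  0.0015,  0.0001]), 'tau': array([ -0.0006, -40.6509,  25.4527,   0.0101,   0.    ,   0.    ]), 'ee_pos': array([ 217.0969, -477.358 ,  249.5555]), 'tcp_rot': array([-3.0686, -0.665 ,  0.0006]), 'force': array([0.2158, 0.3814, 0.653 ]), 'moment': array([ 0.0473, -0.0109, -0.0311]), 'gripper_force': 0.0, 'finger_gap': 1.0003251129729098}
```

View pics/s1.png

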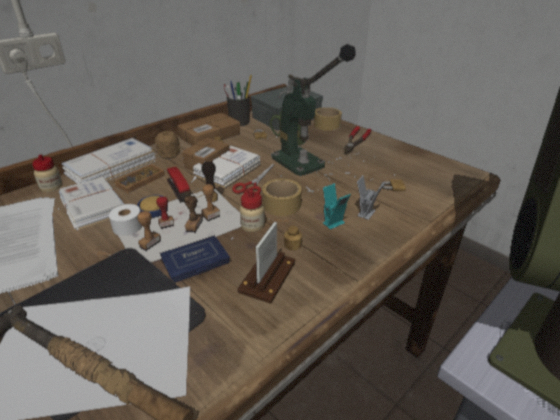

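View pics/t1.png

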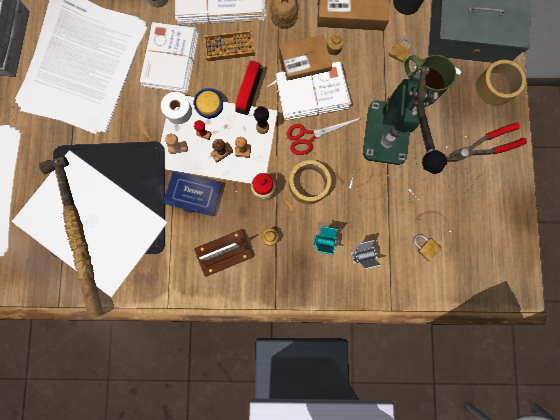

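Candidates for the clip are the turquoise one at top (326,239) / scene (335,207), which is the look-alike, and the steel one at top (367,254) / scene (367,197), which is my choice. The stand is at top (223,252), the weight at (270,237), the jar at (262,185) and the tape at (310,181). I'll check the choice in one close crop.

```bash
python3 - <<'E'
import cv2,numpy as np
s=cv2.imread('pics/s1.png');t=cv2.imread('pics/t1.png')
def c(i,u,v):  # 66x50 window, x6
    return cv2.resize(i[v:v+50,u:u+66],(396,300),interpolation=cv2.INTER_CUBIC)
def d(i,u,v,w=88,h=66): return cv2.resize(i[v:v+h,u:u+w],(396,300),interpolation=cv2.INTER_CUBIC)
o=np.vstack([np.hstack([c(t,334,230),c(t,190,227)]),np.hstack([c(s,335,172),d(s,225,220,106,80)])])
cv2.imwrite('pics/c1.png',o)
E
```

```text
(no output)
```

View pics/c1.png

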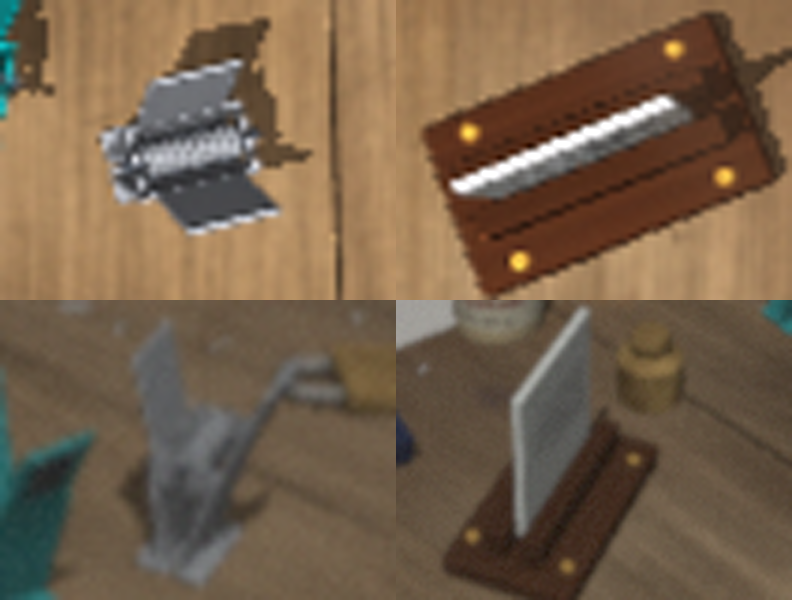

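The crop confirms the plain steel clip: its handle tops run (153,80)-(241,63) and (191,233)-(278,210) in the crop. The stand with its white card is at right.

```bash
cat >> h.py <<'E'
def ray(m,uv):
    d=m['pose'][:3,:3]@np.linalg.inv(m['mtx'])@[uv[0],uv[1],1]; return m['pose'][:3,3],d
def atz(m,uv,z):
    o,d=ray(m,uv); return o+d*(z-o[2])/d[2]
def tri(rs):
    A=np.zeros((3,3));b=np.zeros(3)
    for o,d in rs:
        d=d/np.linalg.norm(d);P=np.eye(3)-np.outer(d,d);A+=P;b+=P@o
    p=np.linalg.solve(A,b); return p,[np.linalg.norm(np.cross(p-o,d/np.linalg.norm(d))) for o,d in rs]
E
python3 - <<'E'
from h import *; import pickle
m,k=pickle.load(open('cams.pkl','rb'))
T=lambda p:(p[0]/6+334-.4,p[1]/6+230-.4)
U=lambda p:((p[0]-396)/6+190-.4,p[1]/6+227-.4)
S=lambda p:(p[0]/6+335-.4,(p[1]-300)/6+172-.4)
V=lambda p:((p[0]-396)/3.736+225-.4,(p[1]-300)/3.75+220-.4)
h=[atz(k,T(p),89) for p in [(153,80),(241,63),(191,233),(278,210)]]
print('handles',h,'c',np.mean(h,0)); a=h[1]-h[0]+h[3]-h[2]; print('ydir',np.arctan2(a[1],a[0]), 'sep',np.linalg.norm((h[0]+h[1]-h[2]-h[3])/2))
# triangulate far handle top-corner in scene
print([tri([ray(k,T(p)),ray(m,S(q))]) for p,q in [((153,80),(167,325)),((241,63),(135,357))]])
b=[atz(k,U(p),14) for p in [(425,130),(705,12),(783,180),(495,297)]]
print('stand',b,np.mean(b,0)); a=b[1]-b[0]+b[2]-b[3];print(np.arctan2(a[1],a[0]),np.linalg.norm(a)/2)
e=[(455,186),(672,104)]; q=[(517,400),(587,311)]
for E in (e,): 
  for z in (105,108,112):
    c=[atz(k,U(p),z) for p in E];print(z,np.mean(c,0),np.linalg.norm(c[1]-c[0]),np.arctan2(*(c[1]-c[0])[1::-1]))
for perm in ((0,1),(1,0)): print([tri([ray(k,U(e[i])),ray(m,V(q[j]))]) for i,j in enumerate(perm)])
for n,p,z in (('weight',(270,237),45),('jar',(262,185),95),('tq',(326,239),60),('tape',(310,181),48)): print(n,atz(k,p,z))
E
```

```text
handles [array([497.2963, -72.7511,  89.    ]), array([ 503.604 , -103.8477,   89.    ]), array([444.0987, -85.0653,  89.    ]), array([ 452.3804, -115.611 ,   89.    ])] c [474.3449 -94.3187  89.    ]
ydir -1.3383954151857143 sep 53.580578930558175
[(array([492.082 , -72.3853, 105.71  ]), [np.float64(5.159326522997544), np.float64(5.159326522997466)]), (array([ 510.6059, -103.8558,   70.4095]), [np.float64(7.215743656250088), np.float64(7.215743656250055)])]
stand [array([485.7287, 289.4446,  14.    ]), array([532.0635, 183.4803,  14.    ]), array([468.1882, 152.3734,  14.    ]), array([423.0316, 260.5886,  14.    ])] [477.253  221.4717  14.    ]
-1.1670875592512746 116.45125051039773
105 [477.0885 223.4748 105.    ] 79.4448041331594 -1.1979584073490428
108 [476.9722 223.0528 108.    ] 79.16496034816178 -1.1979584073490428
112 [476.8172 222.49   112.    ] 78.79183530149828 -1.1979584073490432
[(array([462.9563, 260.0279, 109.7387]), [np.float64(0.6106924986996086), np.float64(0.6106924986996395)]), (array([492.311 , 187.0617, 107.4276]), [np.float64(1.1998234695274643), np.float64(1.1998234695272783)])]
[(array([452.402 , 242.22  , 159.9731]), [np.float64(12.02651597781425), np.float64(12.02651597781435)]), (array([506.3336, 203.737 ,  48.7943]), [np.float64(16.473013986147752), np.float64(16.47301398614781)])]
weight [511.0976 116.1656  45.    ]
jar [618.5572 133.9482  95.    ]
tq [506.9032  -6.4818  60.    ]
tape [638.3901  27.3126  48.    ]
```

Request:
{"name": "move_arm", "arguments": {
  "moves": [
    [0,0,0.1147,2.14,3.19,-0.5,1],
    [0,0,0.1147,2.14,3.19,-0.5,1],
    [0,0,0.1147,2.14,3.19,-0.5,1],
    [0,0,0.1147,2.14,3.19,-0.5,1],
    [0,0,0.1147,2.14,3.19,-0.5,1],
    [0,0,0.1147,2.14,3.19,-0.5,1],
    [0,0,0.1147,2.14,3.19,-0.5,1],
    [0,0,0.1147,2.14,3.19,-0.5,1],
    [0,0,0.1147,2.14,3.19,-0.5,1],
    [0,0,0.1147,2.14,3.19,-0.5,1],
    [0,0,0.1147,2.14,3.19,-0.5,1],
    [0,0,0.1147,2.14,3.19,-0.5,1],
    [0,0,0,0,0,0,1],
    [0,0,0,0,0,0,1]
  ],
  "newtons": 30
}}

```text
t: 1.5
ee_pos: [473.8, -94.5, 189.7]
tcp_rot: [-1.947, -2.464, 0.002]
force: [0.5, -0.6, 0.2]
finger_gap: 1.002
gripper_force: 0.0
```

```bash
python3 - <<'E'
from h import *; import pickle
a,m=snap('wrist','w1.png'); pickle.dump(m,open('w1.pkl','wb'))
print(m,robot.state())
E
```

```text
{'mtx': array([[307.2605,   0.    , 279.3234],
       [  0.    , 307.2605, 207.3409],
       [  0.    ,   0.    ,   1.    ]]), 'pose': array([[  0.9729,   0.2193,   0.0729, 455.8082],
       [  0.2311,  -0.9195,  -0.3179, -13.6437],
       [ -0.0026,   0.3261,  -0.9453, 313.3358],
       [  0.    ,   0.    ,   0.    ,   1.    ]])} {'t': 1.55, 'joints': array([-0.198 ,  0.2253, -0.3492,  0.9977, -0.0006,  1.1407]), 'dq': array([-0.0246, -0.0106, -0.0035,  0.0018,  0.0014, -0.002 ]), 'tau': array([  0.8151, -36.7028,  24.0661,  -0.0692,   0.0455,  -0.0011]), 'ee_pos': array([473.4614, -95.1638, 189.9289]), 'tcp_rot': array([-1.9487, -2.4629,  0.0018]), 'force': array([-0.527 , -0.5916,  0.7462]), 'moment': array([ 0.0006, -0.0003,  0.0026]), 'gripper_force': 0.0, 'finger_gap': 0.9978527973934653}
```

View pics/w1.png

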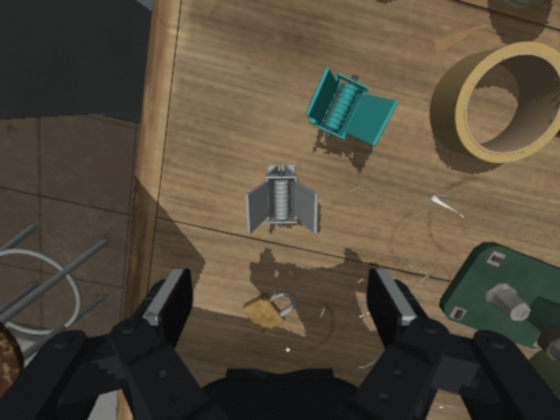

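The wrist view shows the steel clip near (282,200), square in the image. Its left handle top edge runs (247,190)-(248,234) and the right one (318,192)-(316,233). The turquoise clip is at (350,107), well clear.

```bash
python3 - <<'E'
from h import *; import pickle
m=pickle.load(open('w1.pkl','rb')); im=cv2.imread('pics/w1.png')
cv2.imwrite('pics/w1c.png',cv2.resize(im[150:250,220:345],(750,600),interpolation=cv2.INTER_CUBIC))
h=np.array([atz(m,p,89) for p in [(247,190),(248,234),(318,192),(316,233)]]);print(h,h.mean(0))
a=h[0]-h[1]+h[2]-h[3];print(np.arctan2(a[1],a[0])-np.pi/2)
from scipy.spatial.transform import Rotation as R
print(R.from_rotvec(robot.state()['tcp_rot']).as_matrix())
E
```

```text
[[ 446.0777  -81.2366   89.    ]
 [ 454.0424 -116.7175   89.    ]
 [ 498.8254  -70.2839   89.    ]
 [ 506.4662 -103.3078   89.    ]] [476.3529 -92.8865  89.    ]
0.2239803014830919
[[-0.23    0.9732 -0.0015]
 [ 0.9732  0.23   -0.0003]
 [ 0.0001 -0.0016 -1.    ]]
```

View pics/w1c.png

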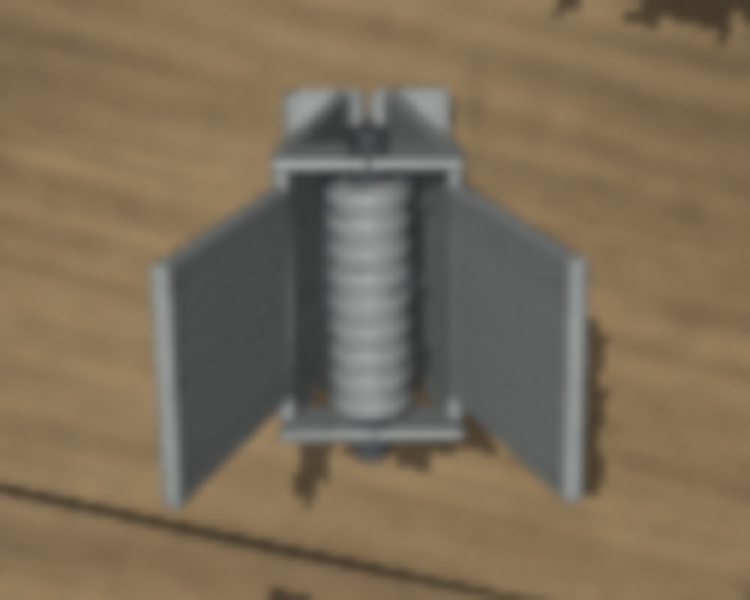

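Request:
{"name": "move_arm", "arguments": {
  "moves": [
    [0,0,0,0.2,0.1,-3.5,1],
    [0,0,0,0,0,-3.5,1],
    [0,0,0,0,0,-2.0,1],
    [0,0,0,0,0,-1.3,1],
    [0,0,0,0,0,0,1],
    [0,0,0,0,0,0,1],
    [0,0,0,0,0,0,-1],
    [0,0,0,0,0,0,-1],
    [0,0,0,0,0,0,-1],
    [0,0,0,0,0,0,-1],
    [0,0,0,0,0,0,-1],
    [0,0,0,0,0,0,-1],
    [0,0,0,0,0,0,-1],
    [0,0,0,0,0,0,-1],
    [0,0,0,0,0,0,-1],
    [0,0,0,0,0,0,-1]
  ],
  "newtons": 32
}}

```text
t: 3.15
ee_pos: [477.4, -95.0, 90.8]
tcp_rot: [1.946, 2.46, 0.001]
force: [-5.2, -0.2, 22.2]
finger_gap: 0.365
gripper_force: 30.2
```

```bash
python3 - <<'E'
from h import *; import pickle
a,m=snap('wrist','w2.png'); b,k=snap('scene','s2.png')
o=np.hstack([cv2.resize(a[130:400,140:420],(400,386)),cv2.resize(b[150:235,320:408],(400,386),interpolation=cv2.INTER_CUBIC)])
cv2.imwrite('pics/g1.png',o[:,:,::-1]); pickle.dump(m,open('w2.pkl','wb')); print(robot.state())
E
```

```text
{'t': 3.25, 'joints': array([-0.1952,  0.3217, -0.5062,  0.7386, -0.0018,  1.143 ]), 'dq': array([-0.0019,  0.0007, -0.0005,  0.0004,  0.0016, -0.0005]), 'tau': array([  0.6941, -29.2832,  17.3185,  -2.4893,   0.6727,   0.0956]), 'ee_pos': array([477.4033, -94.9522,  90.815 ]), 'tcp_rot': array([1.9458, 2.4605, 0.0006]), 'force': array([-5.3152, -1.4571, 22.8275]), 'moment': array([-0.2566,  1.4942,  0.0754]), 'gripper_force': 30.240037803305313, 'finger_gap': 0.36666565782940486}
```

View pics/g1.png

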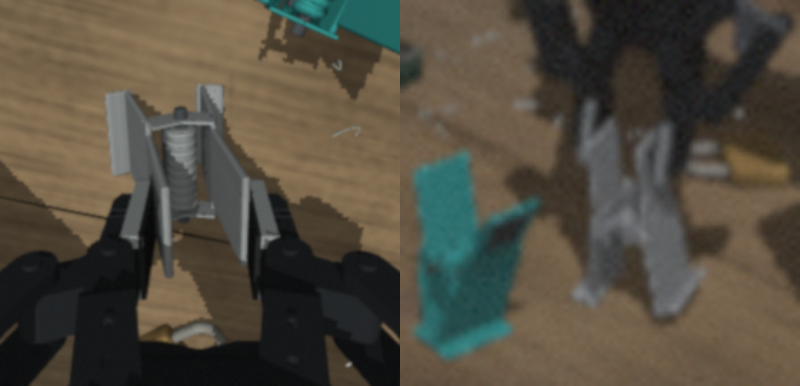

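Wrist and scene crops show both pads flat on the handles and the jaws spread wide. The pads' forward swing pressed the clip onto the table with 22 N, and lifting will relieve that.

Request:
{"name": "move_arm", "arguments": {
  "moves": [
    [0,0,0,0,0,0.5,-1],
    [0,0,0,0,0,1.3,-1],
    [0,0,0,0,0,3,-1],
    [0,0,0,0,0,3,-1],
    [0,0,0,0,0,3,-1],
    [0,0,0,0,0,3,-1],
    [0,0,0,0,0,0.7,-1],
    [0,0,0,0,0,0,-1],
    [0,0,0,0,0,0,-1],
    [0,0,0,0,0,0,-1]
  ],
  "newtons": 32
}}

```text
t: 4.25
ee_pos: [475.0, -93.8, 230.6]
tcp_rot: [-1.947, -2.462, 0.002]
force: [0.1, 0.3, -2.0]
finger_gap: 0.345
gripper_force: 30.8
```

```bash
python3 - <<'E'
from h import *; import pickle
a,m=snap('wrist','w3.png'); b,k=snap('scene','s3.png')
o=np.hstack([cv2.resize(a[130:400,140:420],(400,386)),cv2.resize(b[100:230,310:445],(400,386),interpolation=cv2.INTER_CUBIC)])
cv2.imwrite('pics/g2.png',o[:,:,::-1]); pickle.dump(m,open('w3.pkl','wb')); s=robot.state()
from scipy.spatial.transform import Rotation as R
print(s,R.from_rotvec(s['tcp_rot']).as_matrix())
E
```

```text
{'t': 4.35, 'joints': array([-0.1951,  0.2026, -0.2671,  1.104 ,  0.    ,  1.1433]), 'dq': array([-0.0003, -0.0017,  0.0093,  0.0036,  0.0005,  0.001 ]), 'tau': array([  0.0045, -37.4115,  25.3299,   0.0268,   0.0003,   0.    ]), 'ee_pos': array([475.2252, -93.9223, 230.8739]), 'tcp_rot': array([-1.9474, -2.4619,  0.002 ]), 'force': array([-0.1218, -0.131 , -0.9457]), 'moment': array([-0.0449,  0.0188,  0.0138]), 'gripper_force': 30.81752564292401, 'finger_gap': 0.34420873025823684} [[-0.2303  0.9731 -0.0028]
 [ 0.9731  0.2303  0.0006]
 [ 0.0012 -0.0026 -1.    ]]
```

View pics/g2.png

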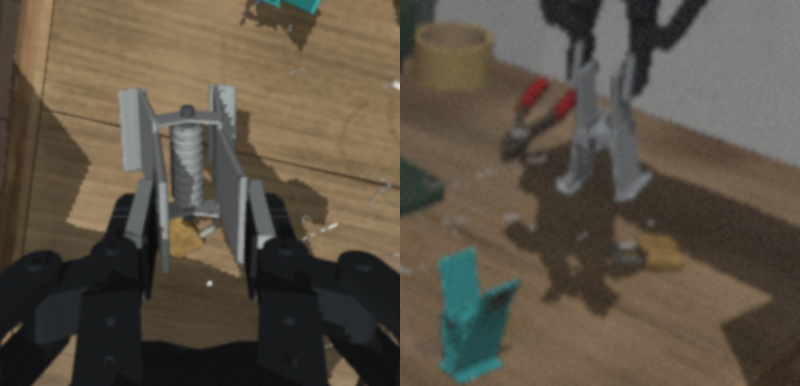

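The clip hangs upright and fully open (gap 29 mm), with the pin ends at about (187,107) and (187,213) in the left crop. Next I measure its offset from the TCP.

```bash
python3 - <<'E'
from h import *; import pickle
m=pickle.load(open('w3.pkl','rb'))
f=lambda p:(140+p[0]*.7,130+p[1]*.7)
for z in (180,185,190,195):
    a=atz(m,f((187,105)),z);b=atz(m,f((187,217)),z);c=(a+b)/2; d=c-[475.2,-93.9,z]
    print(z,np.linalg.norm(a-b),c,'along clip y',-.2303*d[0]+.9731*d[1],'clip x',.9731*d[0]+.2303*d[1])
E
```

```text
180 54.02618528840367 [470.897  -96.7091 180.    ] along clip y -1.7425965520081754 clip x -4.834193586622005
185 52.47631969808675 [470.506 -94.311 185.   ] along clip y 0.6811033385982914 clip x -4.662430098402586
190 50.926454107769814 [470.1149 -91.9128 190.    ] along clip y 3.1048032292047587 clip x -4.490666610183166
195 49.376588517452845 [469.7239 -89.5147 195.    ] along clip y 5.5285031198112256 clip x -4.318903121963748
```

Request:
{"name": "move_arm", "arguments": {
  "moves": [
    [0,0,0,0,1.5,0,-1],
    [0,0,0.0155,0.02,3,0,-1],
    [0,0,0.0155,0.02,3,0,-1],
    [0,0,0.0155,0.02,3,0,-1],
    [0,0,0.0155,0.02,3,0,-1],
    [0,0,0.0155,0.02,3,0,-1],
    [0,0,0.0155,0.02,3,0,-1],
    [0,0,0.0155,0.02,3,0,-1],
    [0,0,0.0155,0.02,3,0,-1],
    [0,0,0.0155,0.02,3,0,-1],
    [0,0,0.0155,0.02,3,0,-1],
    [0,0,0,0,0.2,0,-1],
    [0,0,0,0,0,0,-1],
    [0,0,0,0,0,0,-1]
  ]
}}

```text
t: 5.75
ee_pos: [477.7, 222.0, 231.7]
tcp_rot: [-1.753, -2.607, 0.003]
force: [0.8, -0.4, -1.2]
finger_gap: 0.34
gripper_force: 31.1
```

```bash
python3 - <<'E'
from h import *; import pickle
s=robot.state()
a,m=snap('wrist','w4.png'); b,k=snap('scene','s4.png'); c,kt=snap('top','t4.png')
z=lambda i,v,u,h,w:cv2.resize(i[v:v+h,u:u+w],(400,300),interpolation=cv2.INTER_CUBIC)
cv2.imwrite('pics/g3.png',np.vstack([np.hstack([z(a,130,180,150,200),z(a,100,180,240,320)]),np.hstack([z(b,185,205,105,140),z(c,195,160,90,120)])])[:,:,::-1])
pickle.dump((m,k,kt),open('w4.pkl','wb')); print(s['ee_pos'],s['tcp_rot'],s['force'],s['finger_gap'],s['joints'])
E
```

```text
[477.7012 222.0208 231.7324] [-1.7528 -2.6066  0.0026] [ 0.8091 -0.4323 -1.2153] 0.3397865497490939 [ 0.4354  0.2728 -0.1695  1.1301 -0.0005  1.6194]
```

View pics/g3.png

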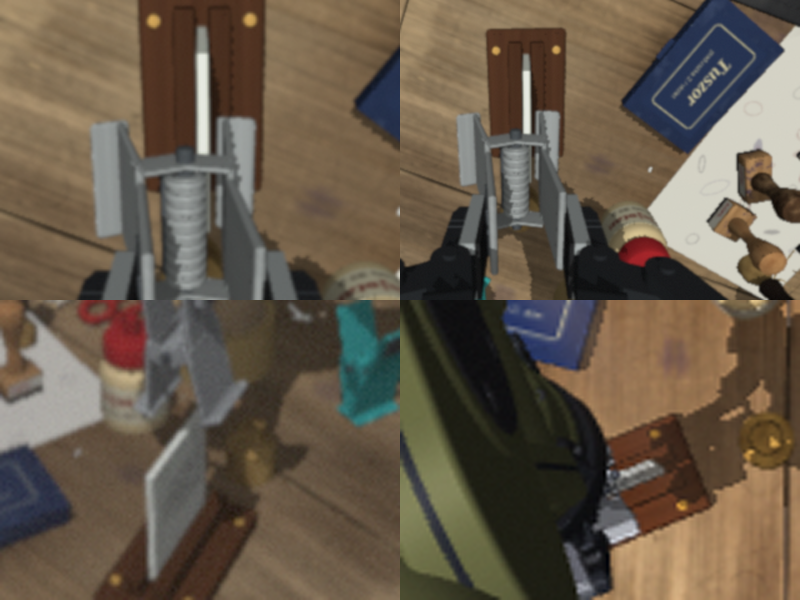

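The clip hovers over the card, but in the wrist view the pin (col 273) sits left of the card edge (col 282). A closer look will separate tilt from offset.

```bash
python3 - <<'E'
from h import *
a=cv2.imread('pics/w4.png'); b=cv2.imread('pics/s4.png')
L=cv2.resize(a[130:330,215:330],(345,600),interpolation=cv2.INTER_CUBIC)  # x3
Rr=cv2.resize(b[175:275,243:318],(450,600),interpolation=cv2.INTER_CUBIC) # x6
cv2.imwrite('pics/g4.png',np.hstack([L,Rr]))
E
```

```text
(no output)
```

View pics/g4.png

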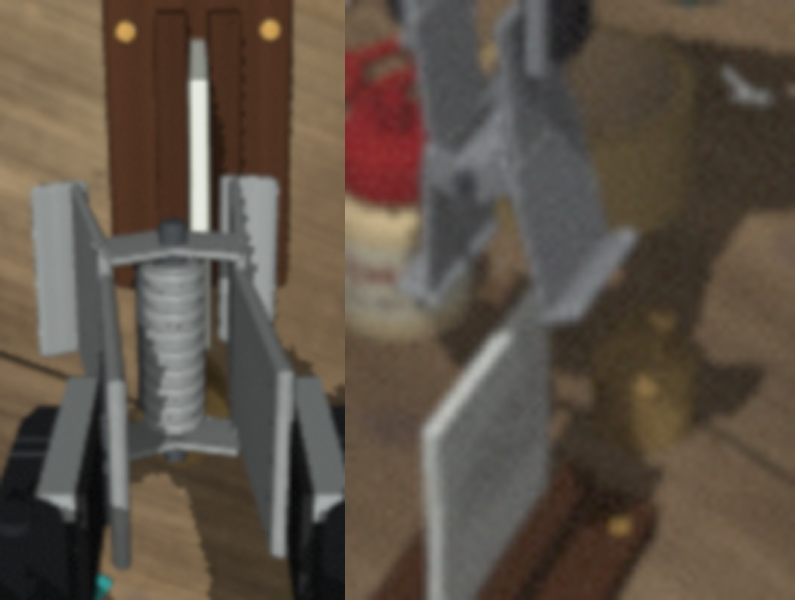

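In the wrist crop, handle tops (mid col 200), pin (174) and lips (mid 155) lie on a slanted line, while the card (199) is in line with its stand. So the clip is tilted about 0.1 rad about its pin axis in the pads, and the scene view agrees. I'll turn the tool by -0.1 rad about the clip's y axis.

Request:
{"name": "move_arm", "arguments": {
  "moves": [
    [0.019,-0.0465,0,0.03,0.01,0,-1],
    [0.019,-0.0465,0,0.03,0.01,0,-1],
    [0,0,0,0,0,0,-1],
    [0,0,0,0,0,0,-1],
    [0,0,0,0,0,0,-1]
  ]
}}

```text
t: 6.4
ee_pos: [479.2, 222.9, 232.5]
tcp_rot: [1.72, 2.558, 0.128]
force: [-0.1, -0.4, -0.5]
finger_gap: 0.337
gripper_force: 30.9
```

```bash
python3 - <<'E'
from h import *; import pickle
s=robot.state()
a,m=snap('wrist','w5.png'); b,k=snap('scene','s5.png')
pickle.dump((m,k),open('w5.pkl','wb'))
L=cv2.resize(a[130:330,205:340],(405,600),interpolation=cv2.INTER_CUBIC)
Rr=cv2.resize(b[175:275,250:315],(390,600),interpolation=cv2.INTER_CUBIC)
cv2.imwrite('pics/g5.png',np.hstack([L,Rr])[:,:,::-1])
print(s['ee_pos'],s['tcp_rot'],s['finger_gap'],m)
E
```

```text
[479.1524 222.9343 232.4775] [1.7204 2.5584 0.1283] 0.3373808204383606 {'mtx': array([[307.2605,   0.    , 279.3234],
       [  0.    , 307.2605, 207.3409],
       [  0.    ,   0.    ,   1.    ]]), 'pose': array([[  0.9217,   0.3265,   0.2096, 437.2465],
       [  0.3751,  -0.8877,  -0.2668, 295.1359],
       [  0.099 ,   0.3245,  -0.9407, 355.4622],
       [  0.    ,   0.    ,   0.    ,   1.    ]])}
```

View pics/g5.png

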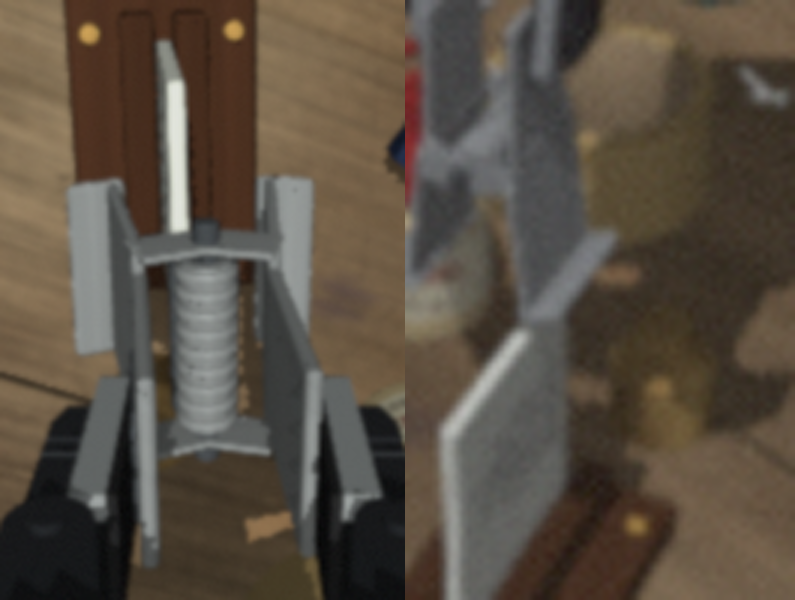

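```bash
python3 - <<'E'
from h import *; import pickle
m,k=pickle.load(open('w5.pkl','rb')); m4=pickle.load(open('w4.pkl','rb'))[0]
f=lambda p:(205+p[0]/3,130+p[1]/3); f4=lambda p:(215+p[0]/3,130+p[1]/3)
def show(m,items,t):
  for yaw in (.387,):
    X=np.array([np.cos(yaw),np.sin(yaw),0]);Y=np.array([-X[1],X[0],0])
    for n,p,z in items:
        q=atz(m,p,z)-t; print(n,'x %.1f y %.1f'%(q@X,q@Y))
show(m,[('top',f((228,465)),232),('pin',f((206,340)),187),('lips',f((191,266)),141),('card far',f((176,80)),109),('card near',f((178,230)),109),('baseL',f((78,170)),14),('baseR',f((257,170)),14)],np.array([479.15,222.93,0]))
print()
show(m4,[('top',f4((200.5,465)),231),('pin',f4((174.5,341)),186),('lips',f4((155,266)),140),('card far',f4((198,80)),109),('card near',f4((199,230)),109),('baseL',f4((106,150)),14),('baseR',f4((290,150)),14)],np.array([477.7,222,0]))
X=np.array([np.cos(.387),np.sin(.387)]);print('topcam card rel TCP5',X@(np.array([477,223])-[479.15,222.93]),'stand',X@(np.array([477.25,221.5])-[479.15,222.93]))
E
```

```text
top x 1.5 y 1.4
pin x 1.7 y 1.3
lips x 1.7 y -0.4
card far x 0.3 y 40.7
card near x 0.2 y -1.7
baseL x -32.8 y -9.0
baseR x 35.6 y -10.8

top x 1.8 y 1.3
pin x -3.2 y 0.9
lips x -9.1 y -0.6
card far x 1.7 y 40.7
card near x 2.0 y -1.7
baseL x -33.0 y -2.2
baseR x 36.9 y -2.2
topcam card rel TCP5 -1.9645789031158485 stand -2.2991855096784417
```

The numbers show the clip is now upright (top, pin and lips all at x≈1.6 mm) and the card at x≈0.2 mm, both centred in y. I shift -1.4 mm along x and descend.

Request:
{"name": "move_arm", "arguments": {
  "moves": [
    [0,0,0,-0.13,-0.05,0,-1],
    [0,0,0,0,0,-1,-1],
    [0,0,0,0,0,-1.5,-1],
    [0,0,0,0,0,-1.5,-1],
    [0,0,0,0,0,-1,-1],
    [0,0,0,0,0,-0.5,-1],
    [0,0,0,0,0,0,-1],
    [0,0,0,0,0,0,-1]
  ]
}}

```text
t: 7.3
ee_pos: [477.7, 222.8, 177.6]
tcp_rot: [1.719, 2.559, 0.129]
force: [0.2, -0.1, -0.6]
finger_gap: 0.337
gripper_force: 30.9
```

Request:
{"name": "move_arm", "arguments": {
  "moves": [
    [0,0,0,0,0,-0.3,-1],
    [0,0,0,0,0,-0.3,-1],
    [0,0,0,0,0,-0.3,-1],
    [0,0,0,0,0,-0.3,-1],
    [0,0,0,0,0,-0.2,-1],
    [0,0,0,0,0,0,-1]
  ]
}}

```text
t: 7.9
ee_pos: [477.1, 222.5, 162.9]
tcp_rot: [1.72, 2.559, 0.128]
force: [-0.6, 0.3, -1.2]
finger_gap: 0.335
gripper_force: 30.9
```

Request:
{"name": "move_arm", "arguments": {
  "moves": [
    [0,0,0,0,0,-0.2,-1],
    [0,0,0,0,0,-0.2,-1],
    [0,0,0,0,0,0,-1]
  ]
}}

```text
t: 8.2
ee_pos: [477.6, 222.7, 159.4]
tcp_rot: [1.719, 2.559, 0.129]
force: [0.2, -0.4, 0.3]
finger_gap: 0.336
gripper_force: 31.2
```

Request:
{"name": "move_arm", "arguments": {
  "moves": [
    [0,0,0,0,0,-0.15,-1],
    [0,0,0,0,0,-0.15,-1],
    [0,0,0,0,0,0,-1]
  ]
}}

```text
t: 8.5
ee_pos: [477.6, 222.7, 156.3]
tcp_rot: [1.719, 2.559, 0.129]
force: [0.3, 0.3, 1.5]
finger_gap: 0.333
gripper_force: 31.2
```

Request:
{"name": "move_arm", "arguments": {
  "moves": [
    [0,0,0,0,0,-0.1,-1],
    [0,0,0,0,0,-0.1,-1],
    [0,0,0,0,0,0,-1]
  ]
}}

```text
t: 8.8
ee_pos: [477.6, 222.7, 154.2]
tcp_rot: [1.72, 2.559, 0.129]
force: [-0.7, 0.2, 1.0]
finger_gap: 0.335
gripper_force: 31.2
```

Request:
{"name": "move_arm", "arguments": {
  "moves": [
    [0,0,0,0,0,-0.1,-1],
    [0,0,0,0,0,-0.1,-1],
    [0,0,0,0,0,0,-1]
  ]
}}

```text
t: 9.1
ee_pos: [477.7, 222.8, 153.1]
tcp_rot: [1.719, 2.558, 0.13]
force: [-2.7, -0.7, 7.7]
finger_gap: 0.334
gripper_force: 32.7
```

Request:
{"name": "move_arm", "arguments": {
  "moves": [
    [0,0,0,0,0,-0.1,-1],
    [0,0,0,0,0,-0.1,-1],
    [0,0,0,0,0,0,-1]
  ]
}}

```text
t: 9.4
ee_pos: [478.0, 222.9, 153.0]
tcp_rot: [1.719, 2.557, 0.132]
force: [-6.0, -3.0, 19.6]
finger_gap: 0.336
gripper_force: 35.6
```

Request:
{"name": "move_arm", "arguments": {
  "moves": [
    [0,0,0,0,0,-0.1,-1],
    [0,0,0,0,0,-0.1,-1],
    [0,0,0,0,0,0,-1]
  ]
}}

```text
t: 9.7
ee_pos: [478.3, 222.9, 152.8]
tcp_rot: [1.718, 2.556, 0.135]
force: [-9.1, -4.0, 31.0]
finger_gap: 0.332
gripper_force: 38.6
```

The card has stopped solidly: the force ramps while z stays at 153. I'll ease the push to about 10 N and check by template match that the clip didn't shift in the grip.

Request:
{"name": "move_arm", "arguments": {
  "moves": [
    [0,0,0,0,0,0.1,-1],
    [0,0,0,0,0,0.1,-1],
    [0,0,0,0,0,0.15,-1],
    [0,0,0,0,0,0,-1],
    [0,0,0,0,0,0,-1]
  ]
}}

```text
t: 10.2
ee_pos: [477.8, 222.8, 153.1]
tcp_rot: [1.719, 2.558, 0.131]
force: [-3.0, -0.8, 10.8]
finger_gap: 0.332
gripper_force: 33.6
```

```bash
python3 - <<'E'
from h import *
s=robot.state(); print(s['ee_pos'],s['force'],s['moment'],s['finger_gap'],s['gripper_force'])
a,m=snap('wrist','w6.png'); b,k=snap('scene','s6.png')
o=cv2.imread('pics/w5.png',0); n=cv2.imread('pics/w6.png',0)
def tm(name,u0,u1,v0,v1,r=10):
    t=cv2.resize(o[v0:v1,u0:u1],None,fx=4,fy=4,interpolation=3); w=cv2.resize(n[v0-r:v1+r,u0-r:u1+r],None,fx=4,fy=4,interpolation=3)
    x=cv2.matchTemplate(w,t,5); _,c,_,l=cv2.minMaxLoc(x); print(name,c,l[0]/4-r,l[1]/4-r)
tm('spring',260,288,203,285); tm('lipL',226,250,185,250); tm('lipR',291,312,185,240); tm('handleL',246,262,255,320); tm('handleR',295,315,255,318)
# card top edge in wrist frame: brightest near-white strip columns above the plate
for v in range(150,205,9): 
    r=n[v,240:310]; i=np.where(r>200)[0]+240; print(v,i.min() if len(i) else None,i.max() if len(i) else None)
E
```

```text
[477.7574 222.7832 153.0851] [-2.9507 -0.7605 10.7741] [-0.2523  0.6185 -0.0038] 0.3323256777055967 33.570303197193425
spring 0.8463526964187622 0.0 0.0
lipL 0.9437680840492249 0.0 0.0
lipR 0.9395459890365601 0.0 1.0
handleL 0.9866551756858826 0.0 0.0
handleR 0.9531799554824829 0.0 -1.0
150 None None
159 None None
168 None None
177 None None
186 269 274
195 269 274
204 None None
```

```bash
python3 - <<'E'
from station import robot
print(robot.close_job())
E
```

```text
the job is handed in; nothing more can be done
None
```

I handed the job in with the clip held wide open over the middle of the card, its stop bar resting on the edge at about 11 N and the card pressed to its stop; the hand-in gave no verdict back.

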